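Find the key that opens the cash drawer

TASK

Nobody remembers which of the three keys in the stand belongs to the cash unit: try them one after another in the lock on its top until one turns the latch anticlockwise and the drawer springs out. Take the key out again and leave every key you took from the stand lying in the wooden change tray, any you did not need still standing in the stand. Leave the glass, mug, bell, bowl and pen where they are, and the drawer open.

Things in the scene. Friction and masses are not known exactly. Their poses are not given: they have to be found in the camera images.
- key_a: brass key, 88 mm long, at first blade down in one of the stand's slots (which varies). Origin at the blade's tip, z up to the head. Blade 6 mm thick (x), 24 wide (y), z 0 to 48, last 4 mm 4 x 16; round knurled head 11 across, z 54 to 88: grip it at z about 77, from any side. Told from the others by notches in both edges, 8 mm high, at z 31 (near the head).
- key_a_middle (a point): middle of key_a: z 48 in its frame, underside of its shoulder (10 x 32 mm, z 48 to 54), which stops the blade. The key is the same after a half turn about z. The round head turns in the fingers at about 0.2 N m when gripped with 40 N; 90 to 140 g
- key_b: brass key, 88 mm long, at first blade down in one of the stand's slots (which varies). Origin at the blade's tip, z up to the head. Blade 6 mm thick (x), 24 wide (y), z 0 to 48, last 4 mm 4 x 16; round knurled head 11 across, z 54 to 88: grip it at z about 77, from any side. Told from the others by notches in both edges, 8 mm high, at z 22 (half way along the blade).
- key_b_middle (a point): middle of key_b: z 48 in its frame, underside of its shoulder (10 x 32 mm, z 48 to 54), which stops the blade. The key is the same after a half turn about z. The round head turns in the fingers at about 0.2 N m when gripped with 40 N; 90 to 140 g
- key_c: brass key, 88 mm long, at first blade down in one of the stand's slots (which varies). Origin at the blade's tip, z up to the head. Blade 6 mm thick (x), 24 wide (y), z 0 to 48, last 4 mm 4 x 16; round knurled head 11 across, z 54 to 88: grip it at z about 77, from any side. Told from the others by notches in both edges, 8 mm high, at z 13 (near the tip).
- key_c_middle (a point): middle of key_c: z 48 in its frame, underside of its shoulder (10 x 32 mm, z 48 to 54), which stops the blade. The key is the same after a half turn about z. The round head turns in the fingers at about 0.2 N m when gripped with 40 N; 90 to 140 g
- cash_unit: dark steel cash unit fixed to the worktop, 160 (x) x 170 (y) x 100 mm high, flat deck on top, drawer in its -x face (front); origin at the middle of its underside. Stands left, middle or right on the worktop, as do stand and tray
- lock_mouth (a point): centre of the lock's steel face, flush with the deck, 100 mm up, 20 mm in front (-x) of the unit's middle; axes as the unit's. A disc 41 mm across with a keyway 8.6 x 26.6 mm, edges funnelled 2.5 mm; at plug 0 its long side lies along the unit's y. Round it a rim 2 mm proud, 23 mm in radius. Every key enters fully, till its shoulder rests on the face
- lock_seat (a point): where the tip of a fully seated key lies: 48 mm under lock_mouth. A key can be drawn out only with the plug near 0 or near 1.57 (within about 0.2 rad); between, it is captive
- lock_plug (a joint): turn of the plug (rad): 0 locked, anticlockwise from above to 1.57, stays where left. Only one key turns it, each as likely; nothing outside shows which. The others jam: the plug then reads at most 0.25, and the head slips in the fingers. The fitting key has about 0.13 rad of play each way and needs about 0.1 N m
- drawer (a joint): travel of the drawer (m): 0 shut, 0.06 fully out to the unit's -x. Latched behind the plug; at about 1.0 rad of plug turn a 5 N spring drives it out by itself, if the space in front is free
- key_stand: wooden block 50 (x) x 170 (y) x 54 mm high, fixed; origin at the middle of its underside. Three slots 50 mm deep for key blades at y = -55, 0, +55 mm, long side along its y, 1.5 mm of play all round: each key's shoulder rests on the top and its head stands above it
- change_tray: open dark wooden tray, fixed, 190 (x) x 160 (y) mm, 22 mm high, walls and floor 5 mm thick; origin at the middle of its underside
- toothpick_glass: glass of toothpicks, 61 mm across, 72 mm high, loose bystander, origin under its middle
- navy_mug: navy mug 81 mm across, 81 mm high, loose bystander behind, origin under its middle
- service_bell: service bell 73 mm across, 58 mm high, loose bystander behind, origin under its middle
- biscuit_bowl: bowl of biscuits 118 mm across, 52 mm high, loose bystander at the far left, origin under its middle
- pen_1: pen 145 mm long, 12 mm wide, 9 mm high, lying loose, pointing away from the robot; bystander, origin under its middle

How it is judged (in metres and radians):
On the way, in this order (a step that is already met when the one before it is completed fails the run):
1. a key is fully seated in the lock (distance between any of key_a, key_b, key_c and lock_seat below 0.01 m), for 0.1 s.
2. the latch has been turned by a key that is still in the lock, and the drawer has sprung out (distance between any of key_a, key_b, key_c and lock_seat below 0.01 m and value of joint lock_plug above 0.8 rad and value of joint drawer above 0.045 m), for 0.1 s.
At the end, for the whole second after the job is handed in: The drawer is out by more than 45 mm; at least one key lies in the tray, and every key either lies in the tray at rest (its middle inside the walls and lower than 45 mm, lying over by more than 0.9 rad) or still stands in the stand within 10 mm of where it stood (value of joint drawer above 0.045 m and ((x of key_a_middle in the frame of change_tray between -0.09 and 0.09 m and y of key_a_middle in the frame of change_tray between -0.075 and 0.075 m and height (world z) of key_a_middle below 0.045 m and angle between key_a's own z axis and vertical above 0.9 rad and linear speed of key_a below 0.03 m/s) or (x of key_b_middle in the frame of change_tray between -0.09 and 0.09 m and y of key_b_middle in the frame of change_tray between -0.075 and 0.075 m and height (world z) of key_b_middle below 0.045 m and angle between key_b's own z axis and vertical above 0.9 rad and linear speed of key_b below 0.03 m/s) or (x of key_c_middle in the frame of change_tray between -0.09 and 0.09 m and y of key_c_middle in the frame of change_tray between -0.075 and 0.075 m and height (world z) of key_c_middle below 0.045 m and angle between key_c's own z axis and vertical above 0.9 rad and linear speed of key_c below 0.03 m/s)) and ((x of key_a_middle in the frame of change_tray between -0.09 and 0.09 m and y of key_a_middle in the frame of change_tray between -0.075 and 0.075 m and height (world z) of key_a_middle below 0.045 m and angle between key_a's own z axis and vertical above 0.9 rad and linear speed of key_a below 0.03 m/s) or (distance of key_a from where it was at the start of the episode below 0.01 m and angle between key_a's own z axis and vertical below 0.25 rad)) and ((x of key_b_middle in the frame of change_tray between -0.09 and 0.09 m and y of key_b_middle in the frame of change_tray between -0.075 and 0.075 m and height (world z) of key_b_middle below 0.045 m and angle between key_b's own z axis and vertical above 0.9 rad and linear speed of key_b below 0.03 m/s) or (distance of key_b from where it was at the start of the episode below 0.01 m and angle between key_b's own z axis and vertical below 0.25 rad)) and ((x of key_c_middle in the frame of change_tray between -0.09 and 0.09 m and y of key_c_middle in the frame of change_tray between -0.075 and 0.075 m and height (world z) of key_c_middle below 0.045 m and angle between key_c's own z axis and vertical above 0.9 rad and linear speed of key_c below 0.03 m/s) or (distance of key_c from where it was at the start of the episode below 0.01 m and angle between key_c's own z axis and vertical below 0.25 rad))); the robot touches nothing.
It fails at once if the toothpick glass is pushed more than 3 cm or tipped over (distance of toothpick_glass from where it was at the start of the episode above 0.03 m or angle between toothpick_glass's own z axis and vertical above 0.5 rad).
It fails at once if the mug is pushed more than 3 cm or tipped over (distance of navy_mug from where it was at the start of the episode above 0.03 m or angle between navy_mug's own z axis and vertical above 0.5 rad).
It fails at once if the bell is pushed more than 3 cm or tipped over (distance of service_bell from where it was at the start of the episode above 0.03 m or angle between service_bell's own z axis and vertical above 0.5 rad).
It fails at once if the biscuit bowl is pushed more than 3 cm or tipped over (distance of biscuit_bowl from where it was at the start of the episode above 0.03 m or angle between biscuit_bowl's own z axis and vertical above 0.5 rad).
It fails at once if the pen is pushed more than 3 cm (distance of pen_1 from where it was at the start of the episode above 0.03 m).
It also fails if it takes over 72 s, if anything falls off the work surface, if the arm or the gripper's body presses on something with over 40 N, if the wrist force passes 120 N, or if a joint passes its speed limit or range.

ROBOT

A 6-joint arm with a two-finger parallel gripper is mounted at the origin on a cart in front of the work surface, level with it; the furniture and walls round the work are solid. World frame = base frame: x ahead of the robot, y to its left, z up, the work surface at z = 0. Lengths are in mm, angles in rad, forces in N, time in s.
With the tool pointing down it reaches from about 425 to 1125 mm from the base axis. Payload 14.9 kg.
Tool frame: the origin (TCP) lies on the centre line of the jaws, within the pads' length; the fingertips stand 22 mm ahead of it and the grasp point (between the pads) lies 3 mm ahead of it; z points along the fingers, y is the line along which they close (so a half turn about z gives the same grasp; the last joint's range is limited). The gripper opens to 91 mm and grips with 3 to 60 N. Pads are 32 mm wide; open, the fingers measure 118 mm over their backs; the gripper's body (76 mm by 178 mm) begins 60 mm behind the grasp point.
Start: joints at [1.308, 0.379, 1.734, -0, 1.028, -0.033], TCP at [159.454, 681.61, 235.932] pointing down, gripper open.
Joint ranges: [-2.77, 2.77], [-0.74, 2.19], [0, 2.66], [-1.06, 4.2], [0.31, 2.87], [-3.08, 3.08]. Speed limits (rad/s): [1.89, 1.89, 2.39, 3.14, 3.14, 3.14].

INTERFACE

Orientations are given as a 3x3 rotation matrix whose columns are the frame's x, y, z axes.
In Python, from cell import arm gives the robot as it stands.
- The arm moves only by the shell command python3 drive.py 'ROWS' [FORCE]. ROWS is rows parted by semicolons, their numbers by spaces, 1 to 8 of them, each of 7 numbers: a rotation vector rx, ry, rz in rad, then dx, dy, dz in mm, then the opening from 0.0 (shut) to 1.0 (fully open); each row is the pose to reach, as a shift and turn from the pose commanded when the command began, along the tool's axes at that moment; what a row does not reach only later rows make up. A row lasts 1/10 s, in which the tool goes at most 50 mm and 0.15 rad, less where a joint would pass 70% of its speed; a pose out of reach is approached as far as the arm can. The fingers move at their own pace and stop on an object; FORCE is the grip in N (left out, the last holds). Time passes only in rows, so rows that do not move let the fingers close. It prints the time, the measured TCP pose, the force, the opening and the grip force at its end.
- arm.state(): the state, without advancing time (a new reading comes with each control period).
- arm.grab_frame(name): name is "scene" or "top" or "wrist"; returns the picture (400x640x3 uint8, blue, green, red); there is no depth.
- arm.camera_params(name): a dict with "K" (3x3 intrinsics, pixels), "extrinsics" (4x4, takes a point from world to camera coordinates); the wrist camera has in their place "tool_from_camera" (4x4, takes a point from camera to tool coordinates, whose origin is the TCP and whose axes are the flange's). Camera axes: x right, y up, looking along -z (the intrinsics and any distortion apply to the point x, -y, -z); pixel columns grow to the right and rows downward; lengths in mm; the calibration is good to about 2 mm. A picture is of the moment at which its call begins: read the wrist's pose just before it. camera_params takes no time and is no camera call.
- arm.close_job(): hands the job in; it is judged then, once.
The state is a dict: "time_s": time; "qpos": joint angles; "joint_vel": joint speeds; "joint_efforts": joint torques, N m; "ee_pos": TCP position; "orientation": TCP orientation; "ft_force": force on the tool from outside, world axes, zero at the start; "ft_torque": the same for the moment, N m; "gripper_width": opening from 0.0 (shut) to 1.0 (fully open); "grip_force": force on a finger pad.
Only numpy, scipy, OpenCV 4.12 (cv2) and the standard library are available. Lean on these libraries where they do the work, as an engineer would, in place of code of your own. Each camera call takes 0.05 s, during which the arm holds its last target. There are 200 camera calls.

## Working session

There is one attempt and no reset: what is moved stays moved. The work goes in short steps, Python scripts to look and compute and a shell command to move; the robot and the scene stay as the last step left them, time stands still between calls to the robot, and variables do not carry over. Pictures are saved under pics/ and viewed, at most 10 in all, crops included, and the job is handed in when it is done.

```bash
ls; mkdir -p pics; python3 - <<'E'
from cell import arm
import cv2,numpy as np
for n in("scene","top"):
    cv2.imwrite(f"pics/{n}0.png",arm.grab_frame(n)); p=arm.camera_params(n); print(n,{k:np.round(v,4).tolist() if hasattr(v,'__len__') and not isinstance(v,str) else v for k,v in p.items()})
p=arm.camera_params("wrist");print(p)
s=arm.state();print(s)
E
```

```text
cell.py
drive.py
pics
scene {'K': [[397.5633, 0.0, 321.4301], [0.0, 397.5633, 196.7912], [0.0, 0.0, 1.0]], 'extrinsics': [[0.7662, -0.6421, 0.0257, -329.9086], [0.3102, 0.4046, 0.8603, -264.1612], [-0.5628, -0.6512, 0.5092, -1126.5996], [0.0, 0.0, 0.0, 1.0]]}
top {'K': [[367.9189, 0.0, 317.1499], [0.0, 367.9189, 199.9557], [0.0, 0.0, 1.0]], 'extrinsics': [[0.0071, -1.0, 0.0054, 80.216], [0.9944, 0.0076, 0.1055, -503.5118], [-0.1055, 0.0046, 0.9944, -1115.6824], [0.0, 0.0, 0.0, 1.0]]}
{'K': array([[306.72820946,   0.        , 318.74450405],
       [  0.        , 306.72820946, 203.21182325],
       [  0.        ,   0.        ,   1.        ]]), 'tool_from_camera': array([[-1.41166710e-04,  9.62951814e-01,  2.69673478e-01,
         7.83257272e+01],
       [ 9.99999761e-01, -4.63973763e-05,  6.89148652e-04,
        -7.31707419e-01],
       [ 6.76129086e-04,  2.69673511e-01, -9.62951577e-01,
        -1.46479627e+02],
       [ 0.00000000e+00,  0.00000000e+00,  0.00000000e+00,
         1.00000000e+00]])}
{'time_s': 0.1, 'qpos': array([ 1.30769587e+00,  3.79365354e-01,  1.73470854e+00,  2.26296877e-05,
        1.02854706e+00, -3.32869968e-02]), 'joint_vel': array([-4.84189811e-04, -1.12243343e-04, -3.76135789e-03,  2.59107347e-05,
       -1.04733831e-04,  1.37698095e-03]), 'joint_efforts': array([ 1.51836321e-03, -7.65040612e+01, -4.35293698e+01,  6.51964336e-02,
        3.98578425e-02, -2.96907365e-05]), 'ee_pos': array([159.36097264, 681.27074554, 235.35424706]), 'orientation': array([[-9.73706236e-01,  2.27807121e-01, -2.86152437e-04],
       [ 2.27807295e-01,  9.73705736e-01, -9.87874364e-04],
       [ 5.35834547e-05, -1.02708704e-03, -9.99999471e-01]]), 'ft_force': array([-0.91422802, -0.46670378,  0.92903846]), 'ft_torque': array([ 0.01331724, -0.04196432,  0.00340973]), 'grip_force': 0.0, 'gripper_width': 0.9989575638051245}
```

View pics/top0.png

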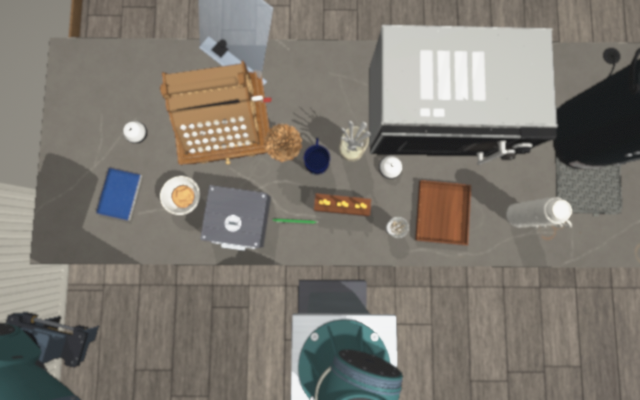

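View pics/scene0.png

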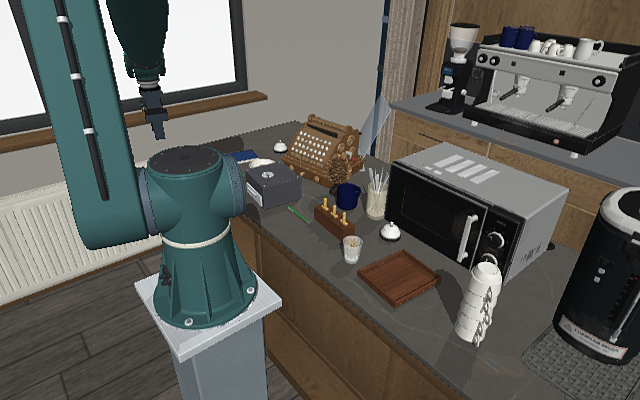

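The top view shows the unit at about (235,217) with the lock at (233,223), the keys at about (324/343/362, 204) and the tray at (443,212). The glass is at (398,227), the pen at (295,221) and the bowl at (180,195). The scene view confirms this layout.

```bash
cat > h.py <<'E'
from cell import arm
import cv2,numpy as np
from scipy.spatial.transform import Rotation as R
def cam(n,st=None):
    p=arm.camera_params(n)
    if n=="wrist":
        st=st or arm.state(); T=np.eye(4);T[:3,:3]=st["orientation"];T[:3,3]=st["ee_pos"]
        E=np.linalg.inv(T@p["tool_from_camera"])
    else:E=p["extrinsics"]
    return np.diag([1,1,1])@p["K"]@np.diag([1,-1,-1])@E[:3]      # 3x4 projection
def proj(P,X): X=np.c_[np.atleast_2d(X),np.ones(len(np.atleast_2d(X)))]@P.T; return X[:,:2]/X[:,2:]
def back(P,uv,z):
    o=[]
    for u,v in np.atleast_2d(uv):
        A=np.array([P[0]-u*P[2],P[1]-v*P[2]]); o.append([*np.linalg.solve(A[:,:2],-A[:,2]*z-A[:,3]),z])
    return np.array(o)
def tri(Ps,uvs): # least squares
    A=np.vstack([[P[0]-u*P[2],P[1]-v*P[2]] for P,(u,v) in zip(Ps,uvs)]); s=1/np.linalg.norm(A[:,:3],axis=1)[:,None]; A=A*s
    x=np.linalg.lstsq(A[:,:3],-A[:,3],rcond=None)[0]; return x,np.linalg.norm(A@np.r_[x,1])
def delta(tgt,yaw=None,st=None):
    """tgt TCP world mm; yaw of tool y axis wanted (rad, world), tool down -> rotvec+shift in tool axes"""
    st=st or arm.state(); Ro=st["orientation"]; d=Ro.T@(np.array(tgt)-st["ee_pos"])
    rv=np.zeros(3)
    if yaw is not None:
        y=np.array([np.cos(yaw),np.sin(yaw),0]);z=np.array([0,0,-1.]);
        if y@Ro[:,1]<0:y=-y
        rv=R.from_matrix(Ro.T@np.c_[np.cross(y,z),y,z]).as_rotvec()
    print("rv",rv.round(4),"d",d.round(2))
E
python3 - <<'E'
from h import *
P=cam("top")
for n,uv,z in [("lock",(233,223),100),("k1",(324,204),85),("k2",(343,204),85),("k3",(362,204),85),("tray",(443,212),11),("glass",(398,227),70),("pen",(295,221),5),("bowl",(180,195),50),
 ("u1",(205,187),100),("u2",(268,188),100),("u3",(266,248),100),("u4",(202,241),100)]:
    print(n,back(P,uv,z).round(0))
print(proj(cam("scene"),back(P,(233,223),100)),proj(cam("scene"),back(P,(343,204),85)))
E
```

```text
lock [[426. 326. 100.]]
k1 [[485.  64.  85.]]
k2 [[485.   8.  85.]]
k3 [[486. -48.  85.]]
tray [[ 470. -312.   11.]]
glass [[ 419. -156.   70.]]
pen [[438. 153.   5.]]
bowl [[512. 501.  50.]]
u1 [[530. 411. 100.]]
u2 [[529. 228. 100.]]
u3 [[356. 230. 100.]]
u4 [[374. 413. 100.]]
[[266.79123245 174.38289681]] [[332.79503102 207.66120228]]
```

```bash
python3 - <<'E'
from h import *
delta([440,320,260],0)
E
```

```text
rv [-9.000e-04  6.000e-04  1.341e+00] d [-355.56 -287.87  -24.37]
```

```bash
T="0 0 1.34 -355 -288 -24 1"; python3 drive.py '0 0 0.15 -40 -32 -24 1;0 0 0.3 -80 -64 -24 1;0 0 0.45 -120 -97 -24 1;0 0 0.6 -160 -130 -24 1;0 0 0.75 -200 -162 -24 1;0 0 0.9 -240 -195 -24 1;0 0 1.05 -280 -227 -24 1;0 0 1.2 -320 -260 -24 1' 40
python3 - <<'E'
from h import *
delta([440,320,260],0)
E
```

```text
time_s: 0.9
ee_pos: [402.2, 367.3, 259.9]
orientation: [[-0.135, 0.991, -0.0], [0.991, 0.135, -0.0], [-0.0, -0.0, -1.0]]
ft_force: [0.4, 0.8, 0.1]
gripper_width: 0.999
grip_force: 0.0
rv [-0.     0.     0.135] d [-51.97  31.11  -0.11]
```

```bash
python3 drive.py '0 0 0.14 -45 13 0 1;0 0 0.14 -45 13 0 1;0 0 0.14 -45 13 0 1'
python3 - <<'E'
from h import *
st=arm.state(); f=arm.grab_frame("wrist"); cv2.imwrite("pics/w1.png",f); np.save("P1.npy",cam("wrist",st)); print(st["ee_pos"],st["orientation"].round(3))
E
```

```text
time_s: 1.2
ee_pos: [420.9, 325.7, 259.9]
orientation: [[0.0, 1.0, -0.0], [1.0, -0.0, 0.0], [0.0, -0.0, -1.0]]
ft_force: [-0.5, 0.6, 0.6]
gripper_width: 0.995
grip_force: 0.0
[420.89556357 325.68886244 259.8654154 ] [[ 0.  1. -0.]
 [ 1. -0.  0.]
 [ 0. -0. -1.]]
```

View pics/w1.png

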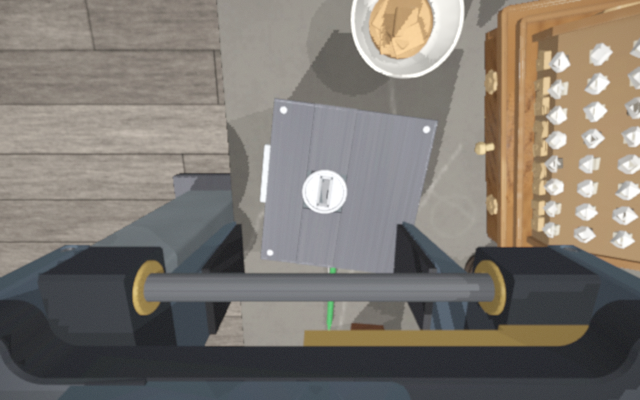

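The wrist view shows the white lock disc at (325,191). Its keyway runs along unit y, tilted about 7° clockwise. Three deck screws are visible at (283,110), (427,129) and (270,252). I'll take a second wrist view and fit the disc.

```bash
python3 drive.py '0 0 0 -45 0 0 1;0 0 0 -90 0 0 1;0 0 0 -90 0 0 1'
cat > disc.py <<'E'
from h import *
def lock(f,g,name):
    u,v=map(int,g); r=32; c=cv2.resize(f[v-r:v+r,u-r:u+r],None,fx=8,fy=8,interpolation=cv2.INTER_CUBIC)
    hsv=cv2.cvtColor(c,cv2.COLOR_BGR2GRAY); m=(hsv>170).astype(np.uint8)
    cs,_=cv2.findContours(m,cv2.RETR_EXTERNAL,cv2.CHAIN_APPROX_NONE); k=max(cs,key=cv2.contourArea); e=cv2.fitEllipse(cv2.convexHull(k))
    cv2.imwrite(name,c); return (np.array(e[0])-3.5)/8+[u-r,v-r],np.array(e[1])/8,c
E
python3 - <<'E'
from disc import *
st=arm.state(); f=arm.grab_frame("wrist"); cv2.imwrite("pics/w2.png",f); P2=cam("wrist",st); P1=np.load("P1.npy"); np.save("P2.npy",P2)
f1=cv2.imread("pics/w1.png"); a,s,c1=lock(f1,(325,191),"pics/l1.png")
g=proj(P2,back(P1,a,100))[0]; b,s2,c2=lock(f,g,"pics/l2.png"); print(a,s,g,b,s2,tri([P1,P2],[a,b]))
cv2.imwrite("pics/m.png",np.hstack([f[:, :],])); cv2.imwrite("pics/l12.png",cv2.resize(np.hstack([c1,c2]),(800,400)))
E
```

```text
time_s: 1.55
ee_pos: [419.7, 234.3, 259.5]
orientation: [[-0.002, 1.0, -0.001], [1.0, 0.002, -0.001], [-0.001, -0.001, -1.0]]
ft_force: [0.4, -1.0, -1.1]
gripper_width: 0.999
grip_force: 0.0
[324.19159889 191.28393173] [44.64343643 45.90087891] [326.25289273  97.10083447] [326.67543793  98.29972076] [49.59676361 54.2431221 ] (array([424.38116794, 327.44013688,  96.39473199]), np.float64(0.3027001956885448))
```

View pics/l12.png

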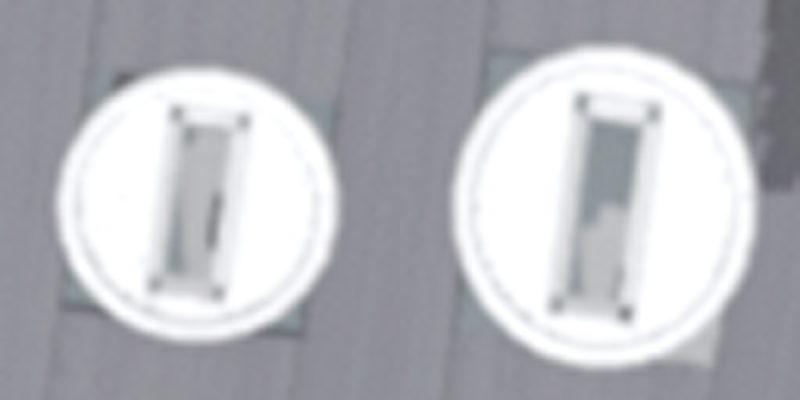

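View pics/w2.png

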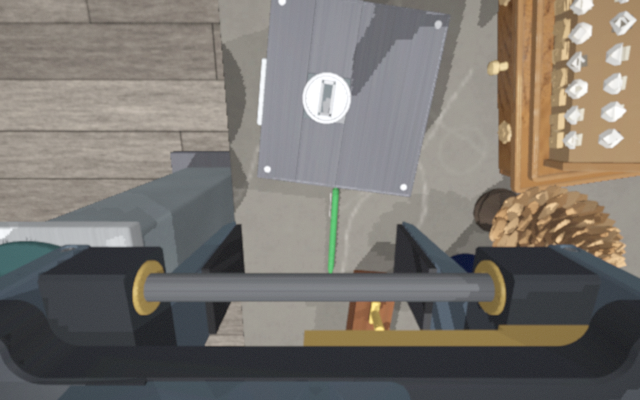

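The crops show the keyway clearly: corners at (178,113), (244,121), (218,293), (155,285) on the left, and (582,102), (654,113), (626,313), (556,304) on the right. In the second wrist view the pen runs just below the unit, and the stand starts at (375,300). I'll triangulate the keyway corners and move over the stand.

```bash
python3 - <<'E'
from h import *
P1,P2=np.load("P1.npy"),np.load("P2.npy")
A=np.array([(178,113),(244,121),(218,293),(155,285)])/6.25+[293,159]
B=np.array([(182,102),(254,113),(226,313),(156,304)])/6.25+[294,65]
A-=.5;B-=.5
X=np.array([tri([P1,P2],[a,b])[0] for a,b in zip(A,B)]);print(X.round(1),X.mean(0))
for P,Q in((P1,A),(P2,B)):
    w=back(P,Q,100);l=(w[0]+w[1]-w[2]-w[3])/2;print(w.mean(0),np.linalg.norm(l),np.degrees(np.arctan2(l[1],l[0]))-90)
# deck edges from screws
Pa=back(P1,[(283,110),(427,129),(270,252)],100);print(Pa.round(1))
delta([485,110,260],0)
E
```

```text
[[420.7 343.   96.8]
 [431.6 341.5  96.1]
 [427.6 312.5  97.3]
 [416.9 313.8  97.1]] [424.191556   327.70221181  96.80009639]
[424.19544218 328.45005219 100.        ] 29.275228137911 -7.633095007963064
[424.05840859 327.50890283 100.        ] 29.043197725970057 -7.607349028123394
[[384.4 408.2 100. ]
 [523.6 390.5 100. ]
 [365.5 260.5 100. ]]
rv [-0.     -0.      0.0012] d [-1.2606e+02  6.4600e+01 -6.0000e-02]
```

```bash
python3 drive.py '0 0 0 -40 10 0 1;0 0 0 -80 20 0 1;0 0 0 -120 30 0 1;0 0 0 -165 40 0 1;0 0 0 -210 50 0 1;0 0 0 -250 60 0 1;0 0 0 -250 60 0 1'
python3 - <<'E'
from h import *
st=arm.state(); f=arm.grab_frame("wrist"); cv2.imwrite("pics/w3.png",f); P=cam("wrist",st); np.save("P3.npy",P)
E
python3 drive.py '0 0 0 -40 0 0 1;0 0 0 -80 0 0 1;0 0 0 -80 0 0 1'
python3 - <<'E'
from h import *
st=arm.state(); f=arm.grab_frame("wrist"); cv2.imwrite("pics/w4.png",f); P=cam("wrist",st); np.save("P4.npy",P)
f3=cv2.imread("pics/w3.png")
c=[cv2.resize(x[0:250,200:520],None,fx=1.25*2,fy=2.5) for x in (f3,f)]
c=[cv2.resize(x[0:240,215:535],None,fx=1.25,fy=1.25) for x in (f3,f)]
cv2.imwrite("pics/s34.png",np.vstack(c))
E
```

```text
time_s: 2.3
ee_pos: [482.6, -15.4, 260.2]
orientation: [[-0.0, 1.0, 0.001], [1.0, 0.0, -0.0], [-0.0, 0.001, -1.0]]
ft_force: [-0.6, -0.3, -0.1]
gripper_width: 1.001
grip_force: 0.0
time_s: 2.65
ee_pos: [481.8, -94.5, 260.0]
orientation: [[-0.001, 1.0, 0.0], [1.0, 0.001, -0.0], [-0.0, 0.0, -1.0]]
ft_force: [-0.3, 0.7, -0.2]
gripper_width: 1.006
grip_force: 0.0
```

View pics/s34.png

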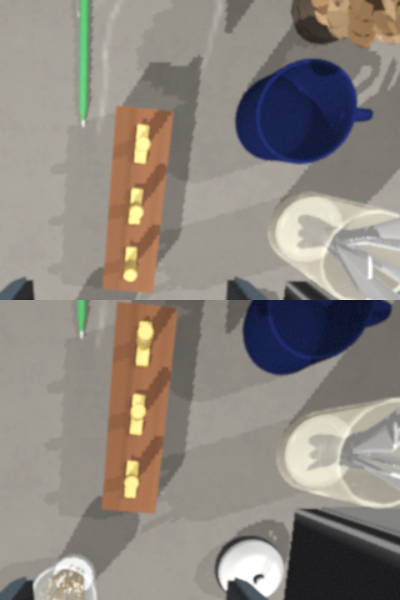

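The keys stand upright in a slightly clockwise-rotated stand, at about (142,143), (136,206) and (130,262) in the upper crop and (145,340), (137,413) and (131,480) in the lower one. I'll zoom in on these.

```bash
python3 - <<'E'
from h import *
f3,f4=cv2.imread("pics/w3.png"),cv2.imread("pics/w4.png")
rows=[]
for f,pts,oy in((f3,[(142,143),(136,206),(130,262)],0),(f4,[(145,340),(137,413),(131,480)],300)):
    r=[]
    for u,v in pts:
        u0=int(u/1.25+215)-20; v0=int((v-oy)/1.25)-20; print((u0,v0),end=" "); r.append(cv2.resize(f[v0:v0+40,u0:u0+40],(260,260),interpolation=cv2.INTER_CUBIC))
    rows.append(np.hstack(r))
cv2.imwrite("pics/z34.png",np.vstack(rows))
E
```

```text
(308, 94) (303, 144) (299, 189) (311, 12) (304, 70) (299, 124)
```

View pics/z34.png

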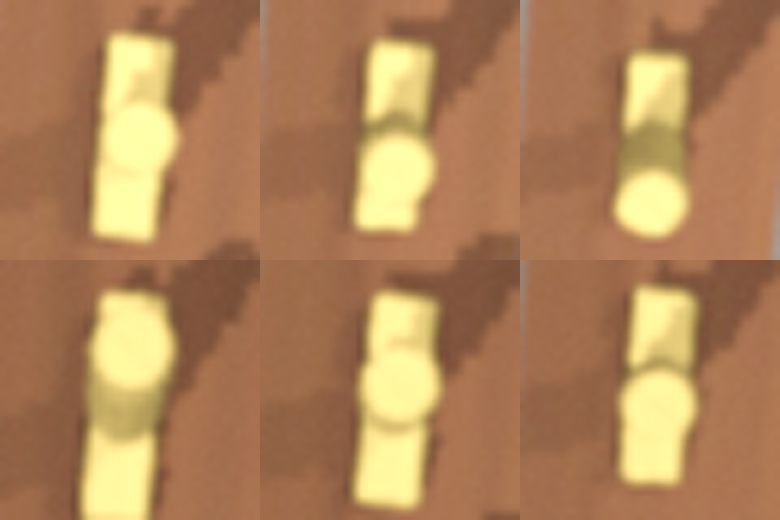

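In the zoomed crops the head discs are centred at (141,140), (140,173) and (131,205) in the first view, and (133,86), (140,125) and (137,147) in the second. The shoulders lie along the stand's y.

```bash
python3 - <<'E'
from h import *
P3,P4=np.load("P3.npy"),np.load("P4.npy")
o3=np.array([(308,94),(303,144),(299,189)]);o4=np.array([(311,12),(304,70),(299,124)])
A=o3+np.array([(141,140),(140,173),(131,205)])/6.5-.5
B=o4+np.array([(133,86),(140,125),(137,147)])/6.5-.5
X=np.array([tri([P3,P4],[a,b])[0] for a,b in zip(A,B)]);print(X.round(1))
Q=(back(P3,A,93)+back(P4,B,93))/2;print(Q.round(1)); print(back(P3,A,93).round(1),back(P4,B,93).round(1))
d=Q[0]-Q[2];print(np.degrees(np.arctan2(d[1],d[0]))-90,np.linalg.norm(d))
# shoulder ends at z=60, long axis of shoulder top edge mids: key1 view3, key2 view4, key3 view4
for P,o,a,b in((P3,o3[0],(141,36),(125,237)),(P4,o4[1],(143,35),(127,246)),(P4,o4[2],(143,28),(131,223))):
    w=back(P,[o+np.array(a)/6.5-.5,o+np.array(b)/6.5-.5],60);d=w[0]-w[1];print(w.mean(0).round(1),np.linalg.norm(d).round(1),np.degrees(np.arctan2(d[1],d[0]))-90)
# tray from top camera + scene
P=cam("top");w=back(P,[(419,181),(470,182),(467,243),(417,240)],22);print(w.round(0),w.mean(0))
E
```

```text
[[490.5  62.4  93.4]
 [485.6   7.7  92.2]
 [480.3 -46.9  91.7]]
[[490.5  62.4  93. ]
 [485.6   7.7  93. ]
 [480.3 -46.7  93. ]]
[[490.6  62.4  93. ]
 [485.8   7.8  93. ]
 [480.3 -46.5  93. ]] [[490.4  62.5  93. ]
 [485.4   7.6  93. ]
 [480.2 -46.8  93. ]]
-5.38149861463009 109.58588755374214
[490.4  62.9  60. ] 32.3 -4.27462272808684
[485.2   7.7  60. ] 32.6 -4.262621049352177
[480.3 -46.4  60. ] 32.9 -3.4737188692810292
[[ 566. -235.   22.]
 [ 564. -396.   22.]
 [ 373. -379.   22.]
 [ 382. -225.   22.]] [ 471.07909716 -308.77699661   22.        ]
```

```bash
python3 - <<'E'
from h import *
delta([480.3,-46.8,86],-0.094)
E
python3 drive.py '0 0 0.094 24 -1 0 1;0 0 0.094 47.7 -1.5 10 1;0 0 0.094 47.7 -1.5 60 1;0 0 0.094 47.7 -1.5 110 1;0 0 0.094 47.7 -1.5 150 1;0 0 0.094 47.7 -1.5 165 1;0 0 0.094 47.7 -1.5 165 1'
python3 - <<'E'
from h import *
delta([480.3,-46.8,86],-0.094)
E
```

```text
rv [-0.0001 -0.0002  0.0948] d [ 46.3   -1.2  173.89]
time_s: 3.4
ee_pos: [478.1, -43.6, 92.8]
orientation: [[0.09, 0.996, -0.004], [0.996, -0.09, 0.001], [0.0, -0.004, -1.0]]
ft_force: [-0.1, -0.4, 1.0]
gripper_width: 1.0
grip_force: 0.0
rv [-0.0045 -0.0004  0.0035] d [-3.03  2.49  6.77]
```

```bash
python3 drive.py '0 0 0 0 0 0 1;0 0 0 0 0 0 1'
python3 - <<'E'
from h import *
s=arm.state();print(s["ee_pos"],s["joint_vel"].round(4))
delta([480.3,-46.8,86],-0.094)
E
```

```text
time_s: 3.6
ee_pos: [480.5, -45.1, 96.2]
orientation: [[0.092, 0.996, 0.002], [0.996, -0.092, -0.0], [-0.0, 0.002, -1.0]]
ft_force: [0.3, -0.5, -0.5]
gripper_width: 0.998
grip_force: 0.0
[480.45754718 -45.13537058  96.22510759] [-0.0099 -0.0068  0.0008 -0.0009 -0.0042 -0.0039]
rv [0.002  0.     0.0021] d [-1.67 -0.02 10.23]
```

```bash
python3 drive.py '0 0 0 -1.5 0 5 1;0 0 0 -1.5 0 10 1;0 0 0 -1.5 0 10 1;0 0 0 -1.5 0 10 1;0 0 0 -1.5 0 10 0;0 0 0 -1.5 0 10 0;0 0 0 -1.5 0 10 0;0 0 0 -1.5 0 10 0' 40
python3 drive.py '0 0 0 0 0 0 0;0 0 0 0 0 0 0'
```

```text
time_s: 4.4
ee_pos: [479.4, -47.3, 85.0]
orientation: [[0.093, 0.996, 0.0], [0.996, -0.093, 0.0], [0.0, 0.0, -1.0]]
ft_force: [-1.0, 0.3, -0.2]
gripper_width: 0.68
grip_force: 0.0
time_s: 4.6
ee_pos: [479.4, -47.3, 85.0]
orientation: [[0.093, 0.996, 0.0], [0.996, -0.093, -0.0], [0.0, 0.0, -1.0]]
ft_force: [-0.0, 1.7, 0.2]
gripper_width: 0.505
grip_force: 0.0
```

```bash
python3 drive.py '0 0 0 0 0 0 0;0 0 0 0 0 0 0;0 0 0 0 0 0 0;0 0 0 0 0 0 0;0 0 0 0 0 0 0;0 0 0 0 0 0 0'
```

```text
time_s: 5.2
ee_pos: [480.7, -47.5, 85.3]
orientation: [[0.093, 0.996, 0.003], [0.996, -0.093, -0.0], [-0.0, 0.003, -1.0]]
ft_force: [7.7, 0.0, -3.3]
gripper_width: 0.111
grip_force: 39.8
```

```bash
python3 drive.py '0 0 0 0 0 -30 0;0 0 0 0 0 -70 0;0 0 0 0 0 -115 0;0 0 0 0 0 -130 0;0 0 0 0 0 -130 0;0 0 0 0 0 -130 0'
python3 - <<'E'
from h import *
delta([424.1,327.2,200],-0.133)
E
```

```text
time_s: 5.8
ee_pos: [478.9, -47.3, 214.2]
orientation: [[0.093, 0.996, -0.0], [0.996, -0.093, 0.0], [-0.0, -0.0, -1.0]]
ft_force: [0.1, 0.2, -2.5]
gripper_width: 0.108
grip_force: 39.9
rv [-0.0004  0.      0.04  ] d [367.77 -89.34  14.25]
```

```bash
python3 drive.py '0 0 0 45 -11 0 0;0 0 0 90 -22 0 0;0 0 0 135 -33 0 0;0 0 0 180 -44 0 0;0 0 0 225 -55 0 0;0 0 0 270 -66 0 0;0 0 0.02 310 -76 0 0;0 0 0.04 345 -84 0 0'
python3 drive.py '0 0 0 15 -4 0 0;0 0 0 23 -5.5 8 0;0 0 0 23 -5.5 14 0;0 0 0 23 -5.5 14 0;0 0 0 23 -5.5 14 0;0 0 0 23 -5.5 14 0'
python3 - <<'E'
from h import *
delta([424.1,327.2,200],-0.133)
st=arm.state();f=arm.grab_frame("wrist");cv2.imwrite("pics/w5.png",f)
f2=arm.grab_frame("scene");cv2.imwrite("pics/s5.png",f2)
np.save("P5.npy",cam("wrist",st))
E
```

```text
time_s: 6.6
ee_pos: [426.2, 305.5, 212.8]
orientation: [[0.133, 0.991, -0.003], [0.991, -0.133, -0.002], [-0.002, -0.002, -1.0]]
ft_force: [1.1, 0.0, -0.7]
gripper_width: 0.11
grip_force: 39.9
time_s: 7.2
ee_pos: [425.6, 326.7, 201.0]
orientation: [[0.134, 0.991, 0.0], [0.991, -0.134, -0.0], [-0.0, 0.0, -1.0]]
ft_force: [0.0, -0.0, -0.9]
gripper_width: 0.107
grip_force: 39.9
rv [ 0.0001  0.     -0.0011] d [ 0.27 -1.58  1.02]
```

```bash
python3 drive.py '0 0 0 0 -1.2 0 0;0 0 0 0.3 -1.4 10 0;0 0 0 0.3 -1.4 18 0;0 0 0 0.3 -1.4 25 0;0 0 0 0.3 -1.4 30 0;0 0 0 0.3 -1.4 30 0'
```

```text
time_s: 7.9
ee_pos: [424.0, 327.9, 170.1]
orientation: [[0.132, 0.991, -0.0], [0.991, -0.132, -0.0], [-0.001, -0.0, -1.0]]
ft_force: [1.9, -0.4, -2.4]
gripper_width: 0.111
grip_force: 39.8
```

Tip at about 91 mm with no resistance, so it is in the keyway. Lowering further.

```bash
python3 drive.py '0 0 0 0 0 8 0;0 0 0 0 0 16 0;0 0 0 0 0 24 0;0 0 0 0 0 30 0;0 0 0 0 0 35 0;0 0 0 0 0 35 0'
```

```text
time_s: 8.5
ee_pos: [424.4, 328.0, 135.2]
orientation: [[0.133, 0.991, 0.001], [0.991, -0.133, 0.0], [0.0, 0.001, -1.0]]
ft_force: [7.1, -0.1, -6.1]
gripper_width: 0.108
grip_force: 39.8
```

```bash
python3 drive.py '0 0 0 0 0.5 2 0;0 0 0 0 0.5 4 0;0 0 0 0 0.5 5 0;0 0 0 0 0.5 5 0;0 0 0 0 0.5 5 0'
python3 -c "
from cell import arm
s=arm.state();print(s['ft_force'],s['ft_torque'])"
```

```text
time_s: 9.0
ee_pos: [424.6, 327.9, 130.8]
orientation: [[0.133, 0.991, 0.0], [0.991, -0.133, 0.0], [0.0, 0.0, -1.0]]
ft_force: [6.8, -0.8, -2.0]
gripper_width: 0.111
grip_force: 39.8
[ 6.76301126 -0.84580594 -2.04198001] [-0.14053917 -1.13925947 -0.02262951]
```

```bash
python3 drive.py '0 0 -0.1 0 0.5 0.5 0;0 0 -0.2 0 0.5 0.5 0;0 0 -0.3 0 0.5 0.5 0;0 0 -0.4 0 0.5 0.5 0;0 0 -0.5 0 0.5 0.5 0;0 0 -0.5 0 0.5 0.5 0'
python3 -c "
from cell import arm
s=arm.state();print(s['ft_force'],s['ft_torque'])"
```

```text
time_s: 9.6
ee_pos: [425.8, 328.0, 130.8]
orientation: [[-0.362, 0.932, 0.002], [0.932, 0.362, 0.001], [-0.0, 0.002, -1.0]]
ft_force: [7.1, -1.9, 1.9]
gripper_width: 0.11
grip_force: 39.8
[ 7.09507307 -1.94793006  1.92773249] [-0.48995389 -1.57918768 -0.08803272]
```

```bash
python3 drive.py '0 0 -0.1 0 0 0 0;0 0 -0.2 0 0 0 0;0 0 -0.3 0 0 0 0;0 0 -0.4 0 0 0 0;0 0 -0.5 0 0 0 0;0 0 -0.6 0 0 0 0;0 0 -0.65 0 0 0 0;0 0 -0.65 0 0 0 0'
python3 - <<'E'
from h import *
s=arm.state();print(s['ft_force'],s['ft_torque'])
w=arm.grab_frame("wrist"); s=arm.grab_frame("scene"); t=arm.grab_frame("top")
a=w[100:340,160:480]; b=cv2.resize(s[120:240,200:360],(320,240)); c=cv2.resize(t[150:270,160:320],(320,240))
cv2.imwrite("pics/t1.png",np.vstack([np.hstack([a,b]),np.hstack([c,c*0])]))
E
```

```text
time_s: 10.4
ee_pos: [425.9, 328.1, 130.9]
orientation: [[-0.852, 0.524, 0.002], [0.524, 0.852, 0.001], [-0.001, 0.002, -1.0]]
ft_force: [8.3, -2.6, 2.5]
gripper_width: 0.111
grip_force: 39.9
[ 8.27350701 -2.62287812  2.51652319] [-0.47449112 -1.78395122 -0.01112935]
```

View pics/t1.png

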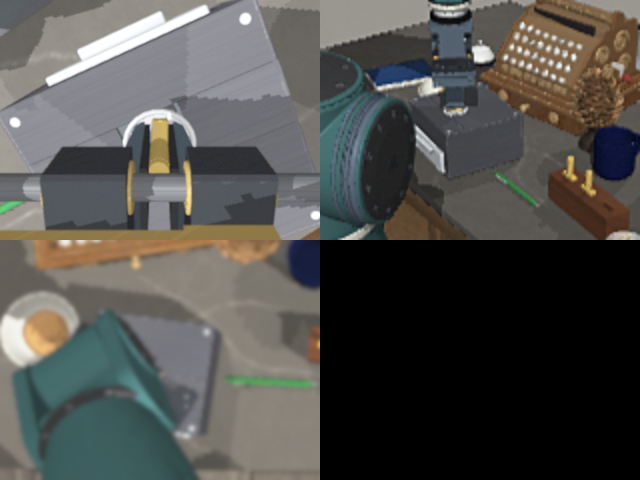

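The key's shoulder at (160,145) has turned with the fingers, and a strip along the unit's front, (45,82)–(210,8), suggests the drawer is starting to move. The torque is low, so this key fits. I'll turn on to about 1.65.

```bash
python3 drive.py '0 0 -0.1 0 0 0 0;0 0 -0.2 0 0 0 0;0 0 -0.3 0 0 0 0;0 0 -0.4 0 0 0 0;0 0 -0.5 0 0 0 0;0 0 -0.5 0 0 0 0;0 0 -0.5 0 0 0 0;0 0 -0.5 0 0 0 0'
python3 - <<'E'
from h import *
s=arm.state();print(s['ft_force'],s['ft_torque'])
w=arm.grab_frame("wrist"); s=arm.grab_frame("scene"); o=cv2.imread("pics/s5.png")
a=w[0:240,160:480]; b=cv2.resize(s[120:240,200:360],(320,240)); c=cv2.resize(o[120:240,200:360],(320,240))
cv2.imwrite("pics/t2.png",np.vstack([np.hstack([a,b]),np.hstack([c*0,c])]))
E
```

```text
time_s: 11.35
ee_pos: [425.9, 328.0, 130.9]
orientation: [[-0.999, 0.053, 0.002], [0.053, 0.999, 0.0], [-0.002, 0.001, -1.0]]
ft_force: [9.5, -3.1, 3.3]
gripper_width: 0.108
grip_force: 39.9
[ 9.50589934 -3.10953957  3.25317646] [-0.6701849  -1.77839568 -0.01748414]
```

View pics/t2.png

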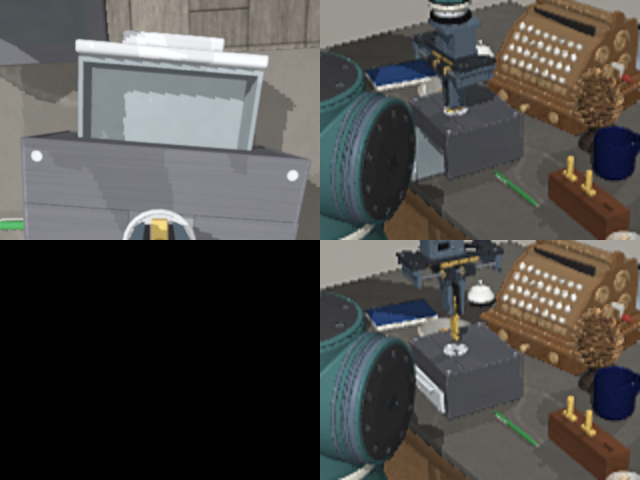

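The drawer is fully out: its open interior is at (165,105), and the key at (160,228) is still in the lock. So the first key was the right one. Drawing it out straight up.

```bash
python3 drive.py '0 0 0 -1 0 -2 0;0 0 0 -1 0 -8 0;0 0 0 -1 0 -16 0;0 0 0 -1 0 -24 0'; python3 drive.py '0 0 0 0 0 -10 0;0 0 0 0 0 -25 0;0 0 0 0 0 -50 0;0 0 0 0 0 -80 0;0 0 0 0 0 -80 0;0 0 0 0 0 -80 0'
python3 - <<'E'
from h import *
delta([460,-310,235],np.pi/2-np.arctan2(310,460))
delta([460,-310,235],np.pi/2)
print(arm.state()["qpos"])
E
```

```text
time_s: 11.85
ee_pos: [425.7, 327.6, 154.2]
orientation: [[-0.999, 0.054, -0.001], [0.054, 0.999, -0.0], [0.001, -0.0, -1.0]]
ft_force: [4.9, -1.8, -3.1]
gripper_width: 0.111
grip_force: 39.9
time_s: 12.45
ee_pos: [425.8, 327.9, 235.3]
orientation: [[-0.999, 0.054, 0.001], [0.054, 0.999, 0.001], [-0.0, 0.001, -1.0]]
ft_force: [0.0, -0.5, -1.1]
gripper_width: 0.108
grip_force: 40.0
rv [8.000e-04 3.000e-04 5.392e-01] d [-6.847e+01 -6.351e+02 -1.200e-01]
rv [ 0.0007  0.0005 -0.0538] d [-6.847e+01 -6.351e+02 -1.200e-01]
[ 6.12689162e-01  1.23187534e-01  2.06354466e+00  3.06280981e-04
  9.54052350e-01 -9.04471787e-01]
```

```bash
python3 drive.py '0 0 0 -15 -45 0 0;0 0 0 -30 -90 0 0;0 0 0 -45 -135 0 0;0 0 0 -55 -180 0 0;0 0 0 -65 -225 0 0;0 0 0 -68 -270 0 0;0 0 0 -68 -315 0 0;0 0 0 -68 -360 0 0'
python3 drive.py '0 0 0 0 -45 0 0;0 0 0 0 -90 0 0;0 0 0 0 -135 0 0;0 0 0 0 -180 0 0;0 0 0 0 -225 0 0;0 0 0 0 -265 0 0;0 0 0 0 -275 0 0;0 0 0 0 -275 0 0'
python3 - <<'E'
from h import *
s=arm.state();print(s["qpos"].round(2))
Ro=s["orientation"]; Rt=Ro@R.from_rotvec([0,-.8,0]).as_matrix(); print(Rt.round(2))
# tip target: (495,-315,14); tip is 79mm ahead of TCP
tip=np.array([500,-313,14]); tcp=tip-79*Rt[:,2]; print(tcp, Ro.T@(tcp-s["ee_pos"]))
E
```

```text
time_s: 13.25
ee_pos: [473.3, -36.9, 233.5]
orientation: [[-0.999, 0.054, -0.002], [0.054, 0.999, 0.0], [0.002, 0.0, -1.0]]
ft_force: [1.8, -0.5, -1.3]
gripper_width: 0.109
grip_force: 40.0
time_s: 14.05
ee_pos: [459.0, -310.5, 233.4]
orientation: [[-0.998, 0.056, -0.002], [0.056, 0.998, 0.001], [0.002, 0.001, -1.0]]
ft_force: [0.2, 0.5, -0.6]
gripper_width: 0.106
grip_force: 40.0
[-0.64  0.15  2.03  0.    0.96 -2.15]
[[-0.7   0.06  0.72]
 [ 0.04  1.   -0.04]
 [-0.72  0.   -0.7 ]]
[ 443.50390488 -309.91226006   69.13308533] [ 15.22804094  -0.48743481 164.29971069]
```

```bash
python3 drive.py '0 -0.14 0 3 0 15 0;0 -0.28 0 6 0 35 0;0 -0.42 0 9 0 60 0;0 -0.56 0 12 0 85 0;0 -0.7 0 15 0 105 0;0 -0.8 0 15 0 120 0;0 -0.8 0 15 0 120 0;0 -0.8 0 15 0 120 0'
python3 - <<'E'
from h import *
s=arm.state();print(s["qpos"].round(2)); Ro=s["orientation"]; tip=s["ee_pos"]+79*Ro[:,2]; print(tip, Ro.T@(np.array([500,-313,14])-tip))
E
```

```text
time_s: 14.85
ee_pos: [477.9, -281.6, 209.8]
orientation: [[-0.796, 0.105, 0.596], [0.093, 0.994, -0.05], [-0.598, 0.015, -0.801]]
ft_force: [0.3, 0.5, -1.2]
gripper_width: 0.109
grip_force: 40.0
[-0.74  0.06  2.31  1.03  0.44 -3.08]
[ 525.01988759 -285.57386479  146.50656386] [ 96.64451134 -31.94383053  92.60457469]
```

```bash
cat > tgt.py <<'E'
from h import *
import sys
t,x,y,z=map(float,sys.argv[1:5]) # tilt outward, tip xyz
s=arm.state();Ro=s["orientation"];tip=np.array([x,y,z]);r=np.array([x,y,0])/np.hypot(x,y)
zz=np.sin(t)*r-np.cos(t)*np.array([0,0,1]);yy=np.cross([0,0,1],r);Rt=np.c_[np.cross(yy,zz),yy,zz]
print("rv",R.from_matrix(Ro.T@Rt).as_rotvec().round(3),"d",(Ro.T@(tip-79*zz-s["ee_pos"])).round(1),"q",s["qpos"].round(2),"tip",(s["ee_pos"]+79*Ro[:,2]).round(1))
E
python3 tgt.py 0.5 495 -318 100
```

```text
rv [0.265 0.135 0.384] d [ 34.5 -18.   24.4] q [-0.74  0.06  2.31  1.03  0.44 -3.08] tip [ 525.  -285.6  146.5]
```

```bash
python3 drive.py '0.06 0.03 0.1 9 -5 6 0;0.13 0.07 0.19 17 -9 12 0;0.2 0.1 0.29 26 -14 18 0;0.265 0.135 0.384 34.5 -18 24.4 0;0.265 0.135 0.384 34.5 -18 24.4 0;0.265 0.135 0.384 34.5 -18 24.4 0;0.265 0.135 0.384 34.5 -18 24.4 0;0.265 0.135 0.384 34.5 -18 24.4 0'; python3 tgt.py 0.5 495 -318 14
```

```text
time_s: 15.65
ee_pos: [463.9, -300.0, 187.5]
orientation: [[-0.75, 0.539, 0.384], [0.48, 0.843, -0.243], [-0.455, 0.002, -0.891]]
ft_force: [0.4, 0.8, 0.0]
gripper_width: 0.107
grip_force: 40.0
rv [ 0.003 -0.028  0.001] d [49.1  1.5 91.9] q [-0.63  0.08  2.28  0.1   0.31 -1.72] tip [ 494.2 -319.2  117.1]
```

```bash
python3 tgt.py 0.38 495 -318 12; python3 tgt.py 0.38 495 -318 40
```

```text
rv [0.003 0.092 0.001] d [40.6  1.5 94. ] q [-0.63  0.08  2.28  0.1   0.31 -1.72] tip [ 494.2 -319.2  117.1]
rv [0.003 0.092 0.001] d [27.8  1.5 69. ] q [-0.63  0.08  2.28  0.1   0.31 -1.72] tip [ 494.2 -319.2  117.1]
```

```bash
python3 drive.py '0 0.03 0 9 0.5 23 0;0 0.06 0 18 1 46 0;0 0.09 0 28 1.5 69 0;0 0.09 0 34 1.5 81 0;0 0.09 0 39 1.5 91 0;0 0.09 0 39 1.5 91 0;0 0.09 0 39 1.5 91 0'; python3 tgt.py 0.38 495 -318 10
```

```text
time_s: 16.35
ee_pos: [475.0, -308.4, 111.3]
orientation: [[-0.791, 0.538, 0.29], [0.508, 0.843, -0.179], [-0.34, 0.006, -0.94]]
ft_force: [-1.2, -0.0, -0.8]
gripper_width: 0.112
grip_force: 40.0
rv [ 0.006 -0.033  0.   ] d [16.4  2.6 23.8] q [-0.63  0.27  2.22  0.09  0.31 -1.71] tip [ 497.9 -322.5   37. ]
```

```bash
python3 tgt.py 0.29 498 -322 8
```

```text
rv [0.007 0.057 0.003] d [ 5.5  0.9 27.4] q [-0.63  0.27  2.22  0.09  0.31 -1.71] tip [ 497.9 -322.5   37. ]
```

```bash
python3 drive.py '0 0.03 0 2 0.5 10 0;0 0.055 0 4 1 20 0;0 0.055 0 5.5 1 26 0;0 0.055 0 5.5 1 26 0;0 0.055 0 5.5 1 26 0'; python3 tgt.py 0.29 498 -322 8
```

```text
time_s: 16.85
ee_pos: [478.4, -309.3, 84.0]
orientation: [[-0.806, 0.539, 0.244], [0.517, 0.843, -0.15], [-0.287, 0.006, -0.958]]
ft_force: [-0.7, 0.5, -0.9]
gripper_width: 0.111
grip_force: 40.0
rv [0.007 0.001 0.003] d [-0.6 -0.   0.5] q [-0.62  0.34  2.19  0.07  0.33 -1.69] tip [ 497.8 -321.2    8.3]
```

```bash
python3 drive.py '0 0 0 0 0 0 1;0 0 0 0 0 0 1;0 0 0 0 0 0 1;0 0 0 0 0 0 1;0 0 0 0 0 0 1;0 0 0 0 0 0 1;0 0 0 0 0 0 1;0 0 0 0 0 0 1'
python3 drive.py '0 0 0 0 0 -20 1;0 0 0 0 0 -60 1;0 0 0 0 0 -110 1;0 0 0 0 0 -150 1;0 0 0 0 0 -150 1;0 0 0 0 0 -150 1'
python3 - <<'E'
from h import *
s=arm.state();w=arm.grab_frame("wrist");t=arm.grab_frame("scene")
print(proj(cam("wrist",s),[470,-310,5]))
cv2.imwrite("pics/e.png",np.hstack([cv2.resize(w,(480,300)),cv2.resize(t[180:330,300:460],(320,300))]))
E
```

```text
time_s: 17.65
ee_pos: [478.6, -309.5, 84.4]
orientation: [[-0.806, 0.539, 0.245], [0.517, 0.843, -0.15], [-0.287, 0.006, -0.958]]
ft_force: [-0.3, 0.0, -1.1]
gripper_width: 0.78
grip_force: 0.0
time_s: 18.25
ee_pos: [442.1, -287.1, 229.0]
orientation: [[-0.806, 0.539, 0.247], [0.517, 0.843, -0.151], [-0.289, 0.005, -0.957]]
ft_force: [0.5, 0.4, -1.2]
gripper_width: 0.998
grip_force: 0.0
[[315.60777475 158.50992672]]
```

View pics/e.png

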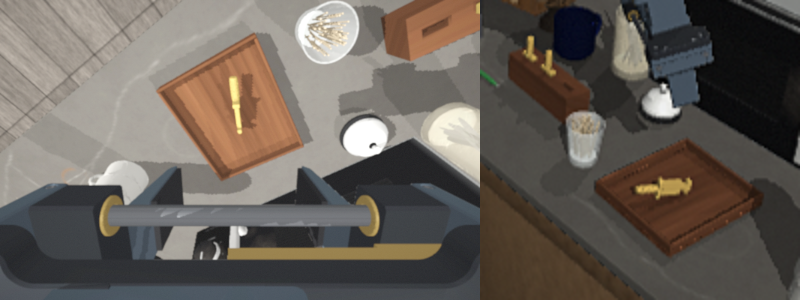

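The key lies flat in the tray, at (237,105) in the wrist view. The other two keys still stand in the stand and the glass hasn't moved. Handing in.

```bash
python3 -c "
from cell import arm
print(arm.close_job())"
```

```text
the job is handed in; nothing more can be done
None
```

The first key I tried turned the latch and the drawer sprang fully out; that key now lies flat in the change tray, the other two still stand in the stand, I disturbed none of the other objects, and the job was handed in at about 18 s of the 72 s allowed, though no verdict came back.

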